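# Clip a brake pad in the inspection stage

## Robot

A 6-joint arm with a two-finger parallel gripper is mounted at the origin on a cart in front of the work surface, level with it; the furniture and walls round the work are solid. World frame = base frame: x ahead of the robot, y to its left, z up, the work surface at z = 0. Lengths are in m, angles in rad, forces in N, time in s.
With the tool pointing down it reaches from about 0.25 to 0.725 m from the base axis. Payload 4 kg.
Tool frame: the origin (TCP) lies midway between the tips of the shut fingers; the grasp point (between the pads) lies 19 mm behind it; z points along the fingers, y is the line along which they close (so a half turn about z gives the same grasp; the last joint's range is limited). The gripper opens to 85 mm and grips with 20 to 120 N. Pads are 22 mm wide; open, the fingers measure 114 mm over their backs; the gripper's body (76 mm by 85 mm) begins 54 mm behind the grasp point. The pads swing forward as they close: fully open they stand 13 mm farther back than shut.
Start: joints at [1.133, 0.241, 0.005, 1.335, 0, 1.571], TCP at [0.212, 0.453, 0.231] pointing down, gripper open.
Joint ranges: [-2.72, 2.72], [-1.05, 1.87], [-1.09, 1.28], [-1.99, 2.15], [-1.42, 1.44], [-3.14, 3.14]. Speed limits (rad/s): [2.79, 2.79, 3.14, 3.14, 3.14, 3.14].

## Interface

Orientations are given as a unit quaternion [x, y, z, w].
In Python, from workcell import get_obs, camera, job_done, silhouettes gives the robot as it stands. The module is installed in compiled form; this text tells all that it offers.
- The arm moves only by the tool drive_tool, never from a script. Its argument "increments" is a list of rows, each a list of 3 entries, a list of its own where there are three numbers: the shift along the world's x, y, z in mm, then the turn, a rotation vector about the world's x, y, z in degrees, then the opening, from 0 (shut) to 1 (fully open). A call has 1 to 8 rows; each row shifts and turns the commanded pose from where the row before left it; what a row does not reach is not made up. A row lasts 1/12 s, in which the tool goes at most 41.7 mm and 7.16 degrees, less where a joint would pass 70% of its speed; a pose out of reach is approached as far as the arm can. A call is refused whole if a number of a shift passes 41.7 or a number of a turn 7.16, either way. A call with a gripper value outside its range is refused whole. The fingers move at their own pace and stop on an object; the grip force is fixed at half the most. Time passes only in rows, so rows that do not move let the fingers close. It gives the time, the measured TCP pose, the force, the opening and the grip force at its end, in the units of the state.
- get_obs(): the state, without advancing time (a new reading comes with each control period).
- camera(name): name is "scene" or "top" or "wrist"; returns a dict with "image" (384x512x3 uint8, red, green, blue), "K" (3x3 intrinsics, pixels), "view" (4x4, takes a point from world to camera coordinates). Camera axes: x right, y down, z forward; pixel columns grow to the right and rows downward; lengths in m; the calibration is good to about 2 mm. A picture is of the moment at which its call begins. There is no depth.
- job_done(): hands the job in; it is judged then, once.
Trained networks look in a picture, given as the dict that the camera call returned (one of the last four; its "shot" number tells which), for a name from the list of things; names that differ only in an ending like _2 or _b are one class to them, and where a whole thing is asked for, a point or a joint stands for the part that bears it (a point fixed in the world has none). Each returns a list of dicts, best first, with "conf" (0 to 1); they miss things now and then, are a little off and sometimes report something else, mostly with a low value. They report only what shows in the picture. A call takes as long as a camera call. They do not tell look-alikes from the thing itself.
- silhouettes(query, picture): "region" (384x512 bool, what is visible of it) and "bbox" ([left, top, right, bottom] in pixels, round what is visible of it).
The state is a dict: "clock": time; "joint_pos": joint angles; "joint_vel": joint speeds; "tau": joint torques, N m; "eef_pos": TCP position; "tool_rot": TCP orientation; "ft_force": force on the tool from outside, world axes, zero at the start; "ft_torque": the same for the moment, N m; "grip_width": finger opening in m; "grasp_force": force on a finger pad.
Only numpy, scipy, OpenCV 4.12 (cv2) and the standard library are available. Lean on these libraries where they do the work, as an engineer would, in place of code of your own. Each camera call takes 0.05 s, during which the arm holds its last target. There are 200 camera calls.

## Task

Take the worn brake pad out of the grey stand, lay it flat on the bare worktop with its black lining upward and let go of it; then draw the red-knobbed sprung arm of the blue clip stage back until it stays back. After that take the pad up again by its long sides, set it flat in the stage, lining up, along the notched steel edge between the two end posts, and push the arm forward over its dead centre so that it springs shut and holds the pad flush against the edge. Leave the bottle, the marker, the spark plug and the black case where they are.

Things in the scene. Friction and masses are not known exactly. Their poses are not given: they have to be found in the camera images.
- brake_pad: Worn brake pad, 0.2-0.4 kg, 46 (x) x 123 (y) x 11 (z) mm: rusty backing 6 mm thick, ends bluntly pointed, black lining on it. Origin: centre of the backing's underside; y lengthwise, z out of the lining. Starts on one end in the stand, y up, top 131 mm above the worktop, lining away from the robot. Lower end on the worktop, tilted 45 degrees to its backing side and released, it falls flat.
- pad_stand: Grey plastic stand fixed to the worktop, foot 60 (x) x 84 (y) mm; slot 17 (x) x 54 (y) mm inside, slot floor at z = 8 mm, walls 9 mm thick up to z = 45 mm; above them the pad's 46 mm width (along y) is free to be pinched. Origin: centre of the underside; x the slot's narrow way, away from the robot, z up.
- clip_stage: Blue plate 112 (x) x 172 (y) x 10 mm fixed to the worktop; origin: centre of its underside, x away from the robot. Steel fixed edge 8 mm high (to z = 18 mm), face at x = +35 mm looking to -x: two lands, y -62 to -28 and +28 to +62 mm; a finger has room in the notch between. Two end posts, equally high, x 5 to 35 mm, inner faces at y = -68.5 and +68.5 mm.
- nest (a point): Point on the blue plate's top (z = 10 mm), at x = +12, y = 0 mm of the stage, with the stage's axes: where the pad's origin lies when the pad is flush against the fixed edge and midway between the end posts, its length along y (either way round).
- clip_arm (a joint): Angle of the curved steel arm, rad: 0 shut (stop), 0.75 fully back (stop), growing counter-clockwise from above. Over-centre spring, dead centre at 0.40: below it springs shut, above it springs back and stays; at most 6 N at the knob. Shut on a seated pad it reads about 0.15; its nose presses the middle of the pad's side with 8 N and pushes a pad set down up to 8 mm short of the edge home.
- clip_knob (a point): Middle of the upright round red knob on the arm's free end, 15 mm across, from z = 24 to 61 mm, this point at z = 47 mm. It moves on a circle of radius 128 mm round the pivot, 94 mm between shut and fully back (to -x of the stage); a gripper holding it may keep its yaw. Arm's top at z = 25 mm.
- clip_hinge (a point): Pivot axis of the arm (vertical), on the stage plate at stage x = -35, y = -68 mm, 13 mm above the worktop. The hub is 22 mm across; a small black spring strut (top z = 35 mm) runs from it to a lug of the plate at x = -77 mm (plate there to x = -93 mm).
- oil_bottle: Bystander: small dark bottle, 37 mm diameter, 68 mm high, upright; origin at its underside.
- marker: Bystander: white paint marker with red cap lying down, 130 (x) x 16 x 19 mm; origin under its centre.
- spark_plug: Bystander: spark plug lying down, 73 (x) x 24 x 21 mm; origin under its centre.
- case_black: Bystander: narrow black case standing upright, 40 x 28 mm, 98 mm high; origin at its underside. Not listed: a file, tin, cans, plugs and a tape measure further back (x > 0.65 m) and left (y > 0.5 m), a red lead on the right, a grey one at the back.
Mind the look-alikes: they are no part of the job. There is more than one size of the brake_pad; the job needs the smaller.

How it is judged:
By the outcome, as a careful person would: the job done as asked, in the order asked, and still so for the second after the job is handed in, with the robot touching nothing.
It also fails if it takes over 72 s, if anything falls off the work surface, if the arm or the gripper's body presses on something with over 40 N, if the wrist force passes 120 N, or if a joint passes its speed limit or range.

## Working session

There is one attempt and no reset: what is moved stays moved. The work goes in short steps, Python scripts to look and compute and a tool call to move; the robot and the scene stay as the last step left them, time stands still between calls to the robot, and variables do not carry over. Pictures are saved under pics/ and viewed, at most 11 in all, crops included, and the job is handed in when it is done.

Besides the shell and the picture viewer there is one more tool, called as name(argument=value, ...) on one line, values as JSON. drive_tool: Moves the arm, as the interface text tells. Its arguments: {"type":"object","properties":{"increments":{"type":"array"}},"required":["increments"]}

```bash
mkdir -p pics; cat > h.py <<'E'
import numpy as np, cv2
from workcell import *
def ray(c,u,v):
    V=np.array(c["view"]);R=V[:3,:3];t=V[:3,3]
    d=R.T@np.linalg.inv(c["K"])@np.array([u,v,1.]);return -R.T@t,d
def atz(c,u,v,z):
    o,d=ray(c,u,v);return o+d*(z-o[2])/d[2]
def proj(c,p):
    V=np.array(c["view"]);q=V[:3,:3]@np.array(p)+V[:3,3];q=np.array(c["K"])@q;return q[:2]/q[2]
def save(c,n,box=None,s=1):
    im=c["image"][...,::-1]
    if box: l,t,r,b=box; im=im[t:b,l:r]
    cv2.imwrite("pics/"+n,cv2.resize(im,None,fx=s,fy=s,interpolation=cv2.INTER_CUBIC))
E
python3 - <<'E'
from h import *
T=camera("top");S=camera("scene")
im=np.vstack([T["image"],S["image"]])[...,::-1]
cv2.imwrite("pics/a.png",cv2.resize(np.hstack([T["image"],S["image"]])[...,::-1],(800,300)))
save(T,"top.png",None,1.5);save(S,"scene.png",None,1.5)
for n in ["brake_pad","pad_stand","clip_stage","clip_arm","clip_knob","clip_hinge","oil_bottle","marker","spark_plug","case_black"]:
    for nm,c in (("top",T),("scene",S)):
        for d in silhouettes(n,c)[:3]:
            ys,xs=np.nonzero(d["region"]);
            if len(xs): print(n,nm,round(d["conf"],2),np.round(d["bbox"]),"cen",xs.mean().round(1),ys.mean().round(1),"z0",atz(c,xs.mean(),ys.mean(),0).round(3)[:2])
o=get_obs();print(o["clock"],o["eef_pos"],o["tool_rot"],o["grip_width"])
E
```

```text
brake_pad top 0.83 [174. 163. 204. 184.] cen 187.0 174.8 z0 [0.498 0.435]
brake_pad top 0.74 [264. 130. 346. 190.] cen 305.4 154.8 z0 [0.537 0.174]
brake_pad scene 0.69 [261. 261. 338. 312.] cen 297.0 286.3 z0 [0.247 0.455]
brake_pad scene 0.62 [301. 201. 331. 241.] cen 317.0 222.8 z0 [0.317 0.265]
pad_stand top 0.77 [169. 160. 217. 198.] cen 195.5 180.8 z0 [0.484 0.417]
pad_stand scene 0.61 [197. 206. 232. 244.] cen 213.5 227.9 z0 [0.494 0.414]
pad_stand scene 0.59 [201. 178. 216. 224.] cen 207.9 201.2 z0 [0.573 0.344]
clip_stage top 0.65 [262. 126. 345. 194.] cen 305.7 154.8 z0 [0.537 0.173]
clip_stage top 0.25 [172. 158. 215. 199.] cen 196.1 180.8 z0 [0.484 0.415]
clip_stage scene 0.73 [224. 154. 307. 198.] cen 257.1 175.4 z0 [0.546 0.183]
clip_arm top 0.89 [276. 154. 346. 174.] cen 314.3 163.0 z0 [0.518 0.155]
clip_arm scene 0.56 [257. 162. 275. 188.] cen 260.6 173.9 z0 [0.543 0.172]
clip_arm scene 0.16 [224. 155. 306. 198.] cen 257.3 175.5 z0 [0.546 0.183]
clip_knob top 0.71 [273. 154. 345. 173.] cen 316.8 163.4 z0 [0.517 0.149]
clip_knob top 0.46 [266. 128. 346. 194.] cen 305.4
[... 505 characters left out ...]
2. 296. 266.] cen 264.1 259.0 z0 [0.31  0.271]
marker scene 0.71 [304. 202. 332. 243.] cen 317.5 222.2 z0 [0.317 0.263]
spark_plug top 0.65 [170. 213. 201. 236.] cen 183.7 221.0 z0 [0.397 0.444]
spark_plug scene 0.76 [223. 240. 257. 255.] cen 238.6 247.9 z0 [0.406 0.434]
spark_plug scene 0.35 [252. 159. 278. 184.] cen 261.8 172.5 z0 [0.545 0.164]
case_black top 0.75 [171. 104. 193. 138.] cen 182.6 121.0 z0 [0.616 0.443]
case_black top 0.35 [171. 159. 217. 198.] cen 194.9 180.5 z0 [0.485 0.418]
case_black scene 0.62 [158. 173. 180. 220.] cen 168.5 196.8 z0 [0.664 0.386]
1.1 [0.21195462 0.45284647 0.23131182] [ 2.17143862e-01  9.76139612e-01  4.72596176e-06 -8.55591883e-06] 0.08519561956791098
```

View pics/top.png

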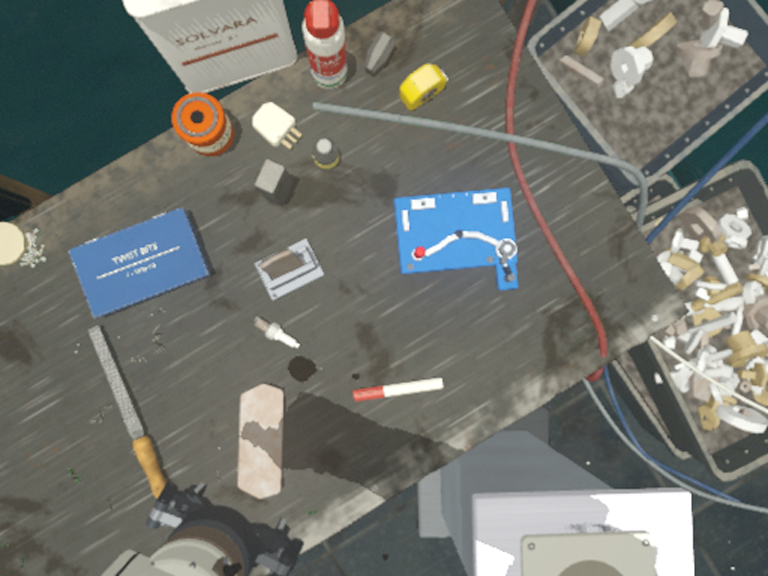

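View pics/scene.png

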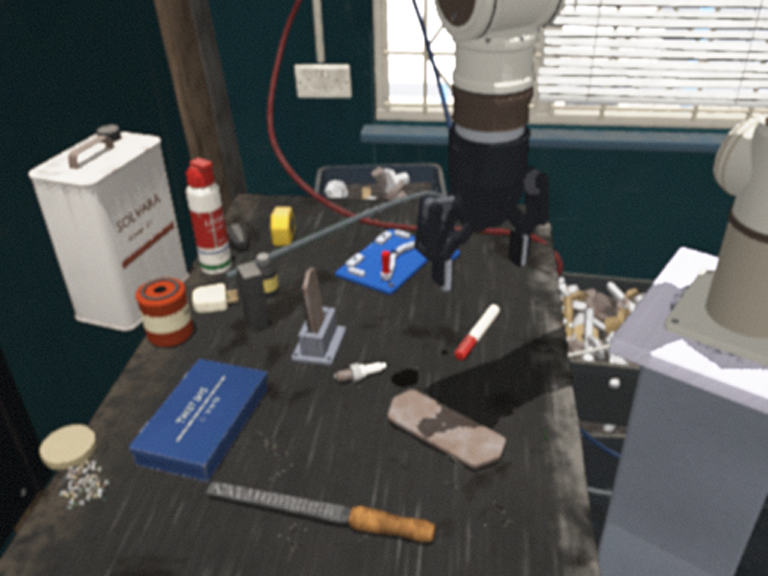

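The top view shows two pads. The one standing in the grey stand, at about (187,175) full-resolution, is the small one I want. The bigger bare one lying at about (174,294) is the decoy. The stage is at (305,155) with its knob at (279,169), shut. I'll confirm with a crop and fit the poses.

```bash
cat >> h.py <<'E'
from scipy.optimize import minimize
def fit(c,mask,polys,x0):
    """pose (x,y,yaw) maximising IoU of projected 3D convex polys (local) with mask"""
    def f(p):
        R=np.array([[np.cos(p[2]),-np.sin(p[2])],[np.sin(p[2]),np.cos(p[2])]])
        m=np.zeros((384*4,512*4),np.uint8)
        for P in polys:
            q=[proj(c,[*(R@np.array(a[:2])+p[:2]),a[2]]) for a in P]
            h=cv2.convexHull(np.array([[(u+.5)*4*256,(v+.5)*4*256] for u,v in q]).astype(np.int32))
            cv2.fillConvexPoly(m,h,1,shift=8)
        m=cv2.resize(m.astype(np.float32),(512,384),interpolation=cv2.INTER_AREA)
        return -np.minimum(m,mask).sum()/np.maximum(m,mask).sum()
    s=np.array([[0,0,0],[.01,0,0],[0,.01,0],[0,0,.1]])+np.array(x0)
    r=minimize(f,x0,method="Nelder-Mead",options=dict(initial_simplex=s,xatol=1e-4,fatol=1e-5))
    return r.x,r.fun
def box(x0,x1,y0,y1,z0,z1): return [(x,y,z) for x in(x0,x1) for y in (y0,y1) for z in (z0,z1)]
STAGE=[box(-.056,.056,-.086,.086,0,.01),box(-.093,-.056,-.084,-.056,0,.01)]
STAND=[box(-.03,.03,-.042,.042,0,.008),box(-.0175,.0175,-.036,.036,0,.045)]
E
python3 - <<'E'
from h import *
T=camera("top");S=camera("scene");W=camera("wrist")
def blue(c,box):
    h=cv2.cvtColor(c["image"],cv2.COLOR_RGB2HSV);m=((h[...,0]>98)&(h[...,0]<125)&(h[...,1]>120)&(h[...,2]>80)).astype(np.uint8)
    k=np.zeros_like(m);l,t,r,b=box;k[t:b,l:r]=1;m*=k
    cs,_=cv2.findContours(m,cv2.RETR_EXTERNAL,cv2.CHAIN_APPROX_NONE);o=np.zeros_like(m);cv2.drawContours(o,[max(cs,key=cv2.contourArea)],-1,1,-1);return o.astype(np.float32)
print("stageT",fit(T,blue(T,(255,115,360,205)),STAGE,[.537,.174,.08]))
d=silhouettes("clip_stage",S)[0];print("stageS",fit(S,d["region"].astype(np.float32),STAGE,[.537,.174,.08]))
a=silhouettes("pad_stand",T)[0]["region"]|silhouettes("brake_pad",T)[0]["region"]
PAD=[box(-.004,.007,-.023,.023,.008,.131)]
for y in(.2,.45):print("standT",fit(T,a.astype(np.float32),STAND+PAD,[.484,.41,y]))
print("cam wrist pos",(-np.array(W["view"])[:3,:3].T@np.array(W["view"])[:3,3]),"\n",np.array(W["view"])[:3,:3].round(3),W["K"][0])
x=cv2.resize(T["image"][150:210,160:230],None,fx=6,fy=6,interpolation=cv2.INTER_CUBIC);y=cv2.resize(W["image"],(480,360))
cv2.imwrite("pics/b.png",np.hstack([cv2.resize(x,(315,270)),cv2.resize(y,(360,270))])[...,::-1])
E
```

```text
stageT (array([0.53965163, 0.18026787, 0.07101724]), np.float64(-0.835040807723999))
stageS (array([0.54223099, 0.17528028, 0.08931816]), np.float64(-0.8097414970397949))
standT (array([0.48731596, 0.42235187, 0.47598646]), np.float64(-0.9153002500534058))
standT (array([0.48684331, 0.42205662, 0.45755676]), np.float64(-0.9159687757492065))
cam wrist pos [0.1436964  0.48429512 0.37330701] 
 [[ 0.423  0.906  0.002]
 [ 0.866 -0.405  0.292]
 [ 0.265 -0.122 -0.956]] [278.46670211   0.         256.516833  ]
```

View pics/b.png

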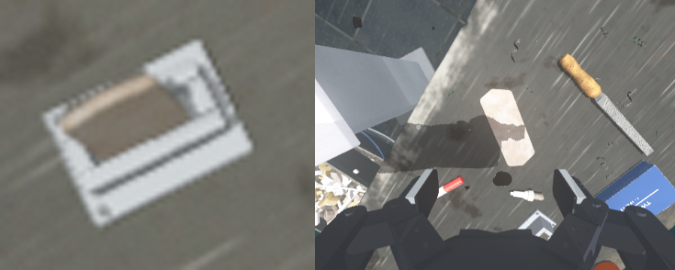

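The crop shows the small pad standing in the grey stand, rusty backing toward the robot. The wrist view confirms that the other pad is the bigger one, lying on the bench. I'll move above the stand and turn the hand about 51°.

drive_tool(increments=[[[34,-4,0],[0,0,6.4],1],[[34,-4,0],[0,0,6.4],1],[[34,-4,0],[0,0,6.4],1],[[34,-4,0],[0,0,6.4],1],[[34,-4,0],[0,0,6.4],1],[[34,-4,0],[0,0,6.4],1],[[34,-4,0],[0,0,6.4],1],[[34,-4,0],[0,0,6.4],1]])

```text
clock: 2.07
eef_pos: [0.4856, 0.4204, 0.2312]
tool_rot: [-0.229, 0.974, 0.0, -0.0]
ft_force: [0.6, 0.3, 0.4]
grip_width: 0.0854
grasp_force: 0.0
```

```bash
cat >> h.py <<'E'
PAD=[box(-.004,.007,-.023,.023,.008,.131)]
def st():
    o=get_obs();from scipy.spatial.transform import Rotation as Ro
    M=Ro.from_quat(o["tool_rot"]).as_matrix()
    print("t",round(o["clock"],2),"tcp",(o["eef_pos"]*1000).round(1),"toolY",np.degrees(np.arctan2(M[1,1],M[0,1])).round(2),"toolZ",M[:,2].round(3),"w",round(o["grip_width"]*1000,1),"gf",np.round(o["grasp_force"],1),"F",np.round(o["ft_force"],1),"q",np.round(o["joint_pos"],2))
E
python3 - <<'E'
from h import *
W=camera("wrist");T=camera("top");st()
save(W,"c.png",None,1.5)
for c in(W,):
    a=silhouettes("pad_stand",c);b=silhouettes("brake_pad",c)
    for n,s in(("stand",a),("pad",b)):
        for d in s[:2]: print(n,d["conf"],d["bbox"],d["region"].sum())
    m=(a[0]["region"]|b[0]["region"]).astype(np.float32)
    print(fit(c,m,STAND+PAD,[.487,.42,.46]),fit(c,a[0]["region"].astype(np.float32),STAND[:1],[.487,.42,.46]))
E
```

```text
t 2.17 tcp [488.6 419.1 229.4] toolY 115.9 toolZ [ 0.001 -0.001 -1.   ] w 85.4 gf 0.0 F [-1.   0.  -0.9] q [ 0.71  0.54  0.44  1.48 -0.    0.26]
stand 0.91 [228.2, 141.3, 289.9, 189.2] 1918
pad 0.9 [332.7, 0.0, 417.8, 66.3] 3515
pad 0.87 [236.4, 167.9, 282.5, 203.2] 1491
(array([0.48512281, 0.42156629, 0.43170447]), np.float64(-0.27152401208877563)) (array([0.48513939, 0.42154381, 0.4310572 ]), np.float64(-0.6665142178535461))
```

View pics/c.png

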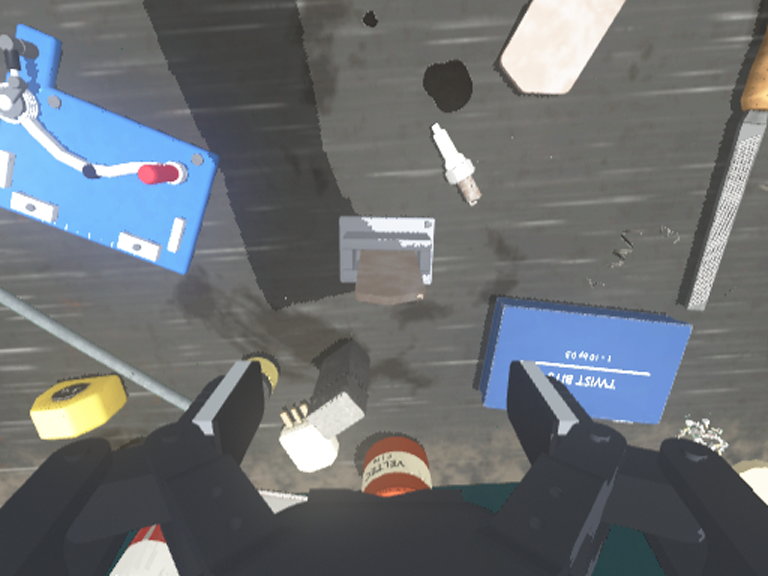

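The wrist view shows the stand at about (258,165) with the pad rising to (260,198), between the open fingers. The decoy pad is at upper right (375,30). I'll refit with the right pad region and fit the stage too.

```bash
python3 - <<'E'
from h import *
W=camera("wrist")
a=silhouettes("pad_stand",W)[0]["region"];b=[d["region"] for d in silhouettes("brake_pad",W) if d["bbox"][1]>100][0]
for y in (.43,.48):print(fit(W,(a|b).astype(np.float32),STAND+PAD,[.485,.4215,y]))
ys,xs=np.nonzero(b);pts=np.array([xs,ys],np.float32).T
print("pad rect",cv2.boxPoints(cv2.minAreaRect(pts)).round(1).tolist())
# pad top end: lower rows of region
top=pts[ys>ys.max()-5];print("top row mid",top.mean(0),atz(W,*top.mean(0),.131))
for p in([.487,.4215,.131],[.487,.4215,.045]):print(proj(W,p))
E
```

```text
(array([0.48669777, 0.42259923, 0.42240116]), np.float64(-0.9545146226882935))
(array([0.48681021, 0.42266292, 0.42331427]), np.float64(-0.9542077779769897))
pad rect [[236.0, 168.0], [283.0, 168.0], [283.0, 204.0], [236.0, 204.0]]
top row mid [258.9694  201.79082] [0.49060828 0.42629294 0.131     ]
[255.98886387 196.23733045]
[256.07444677 174.38034237]
```

drive_tool(increments=[[[0,3,-30],[0,0,-0.9],1],[[0,3,-30],[0,0,-0.8],1],[[0,0,-30],[0,0,0],1],[[0,0,-30],[0,0,0],1],[[0,0,-20],[0,0,0],1],[[0,0,-12],[0,0,0],1],[[0,0,0],[0,0,0],1]])

```text
clock: 3.0
eef_pos: [0.4806, 0.4258, 0.0761]
tool_rot: [-0.212, 0.977, -0.002, -0.003]
ft_force: [0.3, -0.3, -0.6]
grip_width: 0.0854
grasp_force: 0.0
```

```bash
python3 - <<'E'
from h import *
st();W=camera("wrist");S=camera("scene");
a=cv2.resize(W["image"],(400,300));b=cv2.resize(S["image"][80:290,150:380],(329,300))
cv2.imwrite("pics/d.png",np.hstack([a,b])[...,::-1])
E
```

```text
t 3.0 tcp [480.6 425.8  76.1] toolY 114.52 toolZ [-0.005 -0.004 -1.   ] w 85.4 gf 0.0 F [ 0.3 -0.3 -0.6] q [0.73 0.62 0.18 1.13 0.   0.3 ]
```

View pics/d.png

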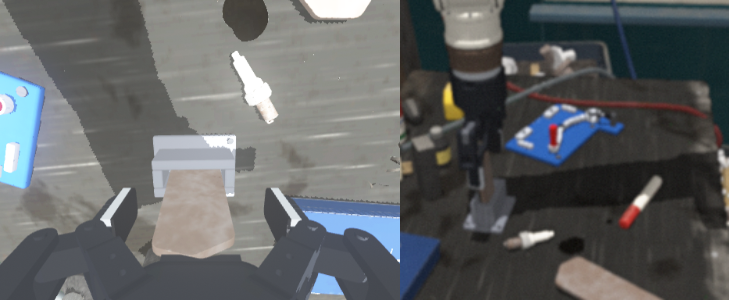

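The wrist view shows the pad between the open fingers, with its width across the closing line. The hand is about 7 mm short in x, so I'll correct that and close.

drive_tool(increments=[[[4,0,0],[0,0,0],1],[[2,0,0],[0,0,0],1],[[0,0,0],[0,0,0],0],[[0,0,0],[0,0,0],0],[[0,0,0],[0,0,0],0],[[0,0,0],[0,0,0],0],[[0,0,0],[0,0,0],0],[[0,0,0],[0,0,0],0]])

```text
clock: 3.77
eef_pos: [0.4904, 0.4267, 0.08]
tool_rot: [-0.211, 0.977, -0.0, 0.001]
ft_force: [0.2, -1.4, 5.1]
grip_width: 0.0448
grasp_force: 60.7
```

Gripped with 61 N at 45 mm. Now lift, carry to the free area and start tilting towards the backing.

drive_tool(increments=[[[0,0,30],[0,0,0],0],[[0,0,40],[0,0,0],0],[[0,0,20],[0,0,0],0],[[-13,-24,0],[2.56,-5.7,0],0],[[-13,-24,0],[2.56,-5.7,0],0],[[-13,-24,0],[2.56,-5.7,0],0],[[-13,-24,0],[2.56,-5.7,0],0],[[-13,-24,0],[2.56,-5.7,0],0]])

```text
clock: 4.43
eef_pos: [0.4287, 0.3146, 0.1685]
tool_rot: [-0.205, 0.946, 0.052, 0.246]
ft_force: [1.0, -0.1, -2.1]
grip_width: 0.0445
grasp_force: 62.6
```

drive_tool(increments=[[[0,0,-20],[2.56,-5.7,0],0],[[0,0,-20],[2.56,-5.7,0],0],[[0,0,-20],[2.56,-5.7,0],0],[[0,0,-15],[0,0,0],0],[[0,0,-10],[0,0,0],0],[[0,0,0],[0,0,0],0]])

```text
clock: 4.93
eef_pos: [0.4293, 0.3158, 0.0947]
tool_rot: [-0.2, 0.914, 0.072, 0.347]
ft_force: [-0.5, -0.2, -3.9]
grip_width: 0.0448
grasp_force: 62.6
```

```bash
python3 - <<'E'
from h import *
st();S=camera("scene");W=camera("wrist");st()
a=cv2.resize(W["image"],(400,300));b=cv2.resize(S["image"][80:290,150:380],(329,300))
cv2.imwrite("pics/e.png",np.hstack([a,b])[...,::-1])
E
```

```text
t 4.93 tcp [429.3 315.8  94.7] toolY 114.5 toolZ [ 0.605  0.27  -0.749] w 44.8 gf 62.6 F [-0.5 -0.2 -3.9] q [ 0.76  0.13 -0.89 -0.15 -0.22  0.25]
t 5.03 tcp [431.9 317.8  98.3] toolY 114.46 toolZ [ 0.609  0.273 -0.745] w 44.8 gf 62.6 F [ 0.   0.8 -2.7] q [ 0.76  0.13 -0.89 -0.15 -0.22  0.25]
```

View pics/e.png

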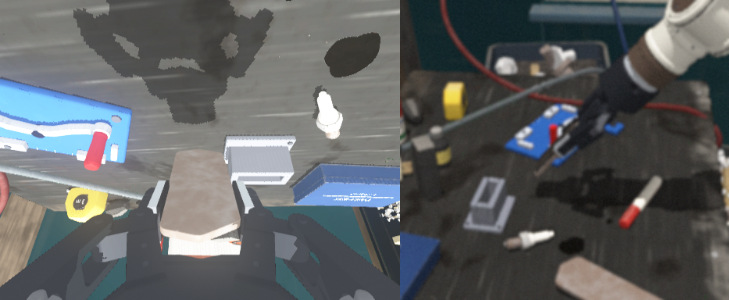

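The pad is held free, tilted 42°, lining up, over bare worktop. Now a little more tilt and down to contact.

drive_tool(increments=[[[0,0,-12],[2.0,-4.6,0],0],[[0,0,-12],[0,0,0],0],[[0,0,-10],[0,0,0],0],[[0,0,-3],[0,0,0],0],[[0,0,0],[0,0,0],0]])

```text
clock: 5.45
eef_pos: [0.4335, 0.319, 0.0645]
tool_rot: [-0.196, 0.9, 0.079, 0.38]
ft_force: [0.4, 0.0, -2.9]
grip_width: 0.0449
grasp_force: 62.6
```

drive_tool(increments=[[[0,0,-2],[0,0,0],0],[[0,0,-1],[0,0,0],0],[[0,0,0],[0,0,0],0]])

```text
clock: 5.7
eef_pos: [0.4339, 0.3194, 0.0627]
tool_rot: [-0.196, 0.9, 0.08, 0.381]
ft_force: [0.0, -0.8, -3.0]
grip_width: 0.0442
grasp_force: 62.6
```

```bash
python3 - <<'E'
from h import *
st()
E
```

```text
t 5.7 tcp [433.9 319.4  62.7] toolY 114.43 toolZ [ 0.654  0.293 -0.697] w 44.2 gf 62.6 F [ 0.  -0.8 -3. ] q [ 0.77  0.27 -0.99 -0.45 -0.25  0.24]
```

drive_tool(increments=[[[0,0,-2],[0,0,0],0],[[0,0,-2],[0,0,0],0],[[0,0,-1],[0,0,0],0],[[0,0,0],[0,0,0],0]])

```text
clock: 6.03
eef_pos: [0.4335, 0.319, 0.057]
tool_rot: [-0.196, 0.9, 0.08, 0.381]
ft_force: [-0.6, -0.5, -1.9]
grip_width: 0.0447
grasp_force: 62.8
```

drive_tool(increments=[[[0,0,-1],[0,0,0],0],[[0,0,-1],[0,0,0],0],[[0,0,0],[0,0,0],0]])

```text
clock: 6.28
eef_pos: [0.4341, 0.3193, 0.056]
tool_rot: [-0.196, 0.9, 0.08, 0.382]
ft_force: [-4.0, -1.4, 3.6]
grip_width: 0.0445
grasp_force: 63.4
```

Contact: the vertical force rose by about 6 N. Release.

drive_tool(increments=[[[0,0,0],[0,0,0],1],[[0,0,0],[0,0,0],1],[[0,0,0],[0,0,0],1],[[0,0,0],[0,0,0],1],[[0,0,0],[0,0,0],1],[[0,0,0],[0,0,0],1]])

```text
clock: 6.78
eef_pos: [0.4334, 0.3189, 0.0549]
tool_rot: [-0.196, 0.9, 0.08, 0.38]
ft_force: [-0.1, 0.6, 0.5]
grip_width: 0.0853
grasp_force: 0.0
```

```bash
python3 - <<'E'
from h import *
st();W=camera("wrist");T=camera("top")
a=cv2.resize(W["image"],(400,300));b=cv2.resize(T["image"][90:290,160:360],(300,300))
cv2.imwrite("pics/f.png",np.hstack([a,b])[...,::-1])
for d in silhouettes("brake_pad",T):
    ys,xs=np.nonzero(d["region"]);print(d["conf"],d["bbox"],atz(T,xs.mean(),ys.mean(),.008))
E
```

```text
t 6.78 tcp [433.4 318.9  54.9] toolY 114.43 toolZ [ 0.654  0.292 -0.698] w 85.3 gf 0.0 F [-0.1  0.6  0.5] q [ 0.77  0.29 -1.   -0.48 -0.25  0.24]
0.9 [226.0, 185.0, 257.1, 231.6] [0.42693568 0.31760679 0.008     ]
0.57 [158.0, 255.3, 191.5, 335.9] [0.24252188 0.4657378  0.008     ]
```

View pics/f.png

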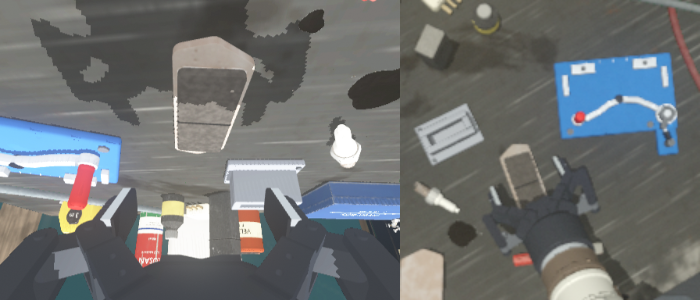

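The pad lies flat, lining up, released, at the centre of the crops. I'll withdraw upward and straighten the hand.

drive_tool(increments=[[[0,0,25],[0,0,0],1],[[0,0,25],[-2.6,5.8,0],1],[[0,0,25],[-2.6,5.8,0],1],[[6,-11,25],[-2.6,5.8,0],1],[[6,-11,25],[-2.6,5.8,0],1],[[6,-11,20],[-2.6,5.8,0],1],[[6,-11,10],[-2.6,5.8,0],1],[[6,-11,5],[-2.6,5.8,0],1]])

```text
clock: 7.6
eef_pos: [0.4636, 0.2784, 0.1678]
tool_rot: [-0.214, 0.971, 0.021, 0.108]
ft_force: [0.9, 0.8, -0.7]
grip_width: 0.0855
grasp_force: 0.0
```

drive_tool(increments=[[[0,-2,0],[0,0,7],1],[[0,-2,0],[0,0,7],1],[[0,-2,0],[0,0,7],1],[[0,-2,0],[0,0,7],1],[[0,-2,0],[0,0,7],1],[[0,-2,0],[0,0,7],0.6],[[0,-2,0],[0,0,7],0.4],[[0,0,0],[0,0,7],0.4]])

```text
clock: 8.27
eef_pos: [0.4628, 0.2637, 0.1641]
tool_rot: [-0.646, 0.755, 0.069, 0.086]
ft_force: [0.2, -0.4, 0.2]
grip_width: 0.0517
grasp_force: 0.0
```

```bash
python3 - <<'E'
from h import *
st();W=camera("wrist");T=camera("top");S=camera("scene");st()
save(W,"g.png",None,1.5)
def red(c):
    h=cv2.cvtColor(c["image"],cv2.COLOR_RGB2HSV);return ((h[...,0]<8)|(h[...,0]>172))&(h[...,1]>140)&(h[...,2]>90)
for n,c in(("W",W),("T",T),("S",S)):
    p=proj(c,[.49,.235,.045]);m=red(c).astype(np.uint8)
    k,l,s,ce=cv2.connectedComponentsWithStats(m)
    i=min([i for i in range(1,k) if s[i,4]>15],key=lambda i:np.hypot(*(ce[i]-p)));print(n,p.round(),ce[i].round(1),s[i],atz(c,*ce[i],.045).round(4))
h=cv2.cvtColor(W["image"],cv2.COLOR_RGB2HSV);m=((h[...,0]>98)&(h[...,0]<125)&(h[...,1]>120)&(h[...,2]>80)).astype(np.uint8)
cs,_=cv2.findContours(m,cv2.RETR_EXTERNAL,cv2.CHAIN_APPROX_NONE)
for d in silhouettes("clip_stage",W)[:1]: print(d["conf"],d["bbox"],fit(W,d["region"].astype(np.float32),STAGE,[.54,.178,.08]))
E
```

```text
t 8.27 tcp [462.8 263.7 164.1] toolY 171.07 toolZ [ 0.04   0.215 -0.976] w 51.7 gf 0.0 F [ 0.2 -0.4  0.2] q [ 0.41  0.25 -0.19  1.01  0.18 -0.99]
t 8.42 tcp [463.4 264.  164. ] toolY 170.55 toolZ [ 0.041  0.215 -0.976] w 34.2 gf 0.0 F [ 0.1  1.1 -0.5] q [ 0.42  0.25 -0.19  1.01  0.18 -0.98]
W [221. 136.] [207.4 139.3] [198 127  20  25 345] [0.5033 0.2363 0.045 ]
T [280. 175.] [245.2 259.2] [235 257  20   5  41] [0.3155 0.3121 0.045 ]
S [262. 176.] [256.8 175. ] [255 168   5  14  57] [0.5043 0.2387 0.045 ]
0.93 [65.4, 1.6, 244.6, 167.0] (array([0.53836401, 0.1774363 , 0.06755387]), np.float64(-0.9843055605888367))
```

View pics/g.png

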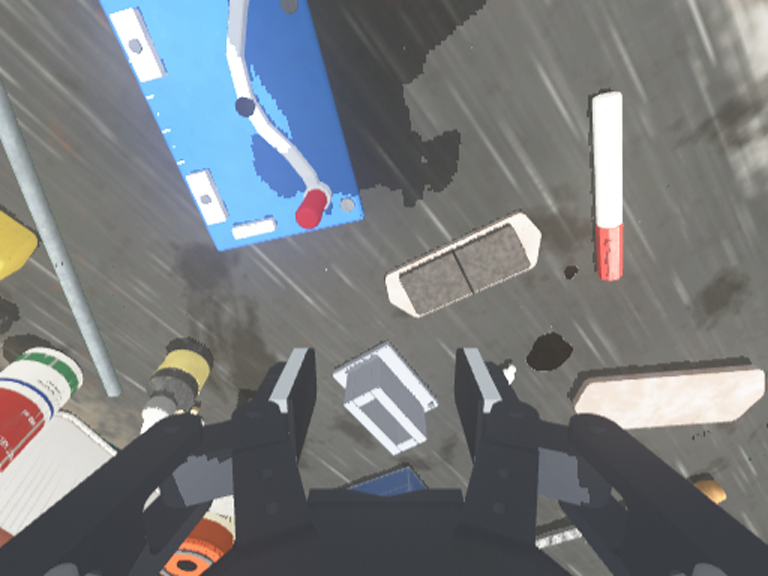

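The wrist view shows the knob at (207,139), the stage fitted cleanly (IoU 0.98), and the pad flat with its lining up at about (310,177). I'll level the hand, turn it along the knob's chord and hover over the knob.

drive_tool(increments=[[[8,-5,0],[-6.2,1.15,0],0.38],[[8,-5,0],[-6.2,1.15,0],0.38],[[8,-6,-12],[0,0,7],0.38],[[8,-6,-12],[0,0,7],0.38],[[8,-6,-12],[0,0,7],0.38],[[0,0,-12],[0,0,7],0.38],[[0,0,-10],[0,0,0],0.38],[[0,0,0],[0,0,0],0.38]])

```text
clock: 9.13
eef_pos: [0.5012, 0.2357, 0.104]
tool_rot: [0.812, -0.584, -0.001, 0.001]
ft_force: [-0.6, -0.4, 0.2]
grip_width: 0.0325
grasp_force: 0.0
```

```bash
cat >> h.py <<'E'
def knob(c,guess):
    h=cv2.cvtColor(c["image"],cv2.COLOR_RGB2HSV);m=(((h[...,0]<8)|(h[...,0]>172))&(h[...,1]>140)&(h[...,2]>90)).astype(np.uint8)
    p=proj(c,[*guess,.045]);k,l,s,ce=cv2.connectedComponentsWithStats(m)
    i=min([i for i in range(1,k) if s[i,4]>15],key=lambda i:np.hypot(*(ce[i]-p)))
    print("knob",p.round(),ce[i].round(1),s[i],atz(c,*ce[i],.045).round(4))
E
python3 - <<'E'
from h import *
st();W=camera("wrist");knob(W,[.5035,.2365]);st()
E
```

```text
t 9.13 tcp [501.2 235.7 104. ] toolY -161.43 toolZ [-0.003 -0.001 -1.   ] w 32.5 gf 0.0 F [-0.6 -0.4  0.2] q [ 0.44  0.43 -0.06  1.08  0.   -1.46]
knob [252. 207.] [252.  207.7] [243 192  19  31 465] [0.5035 0.2367 0.045 ]
t 9.18 tcp [501.6 236.1 105.2] toolY -161.39 toolZ [-0.002  0.    -1.   ] w 32.3 gf 0.0 F [-0.1 -0.7  0.6] q [ 0.44  0.43 -0.06  1.08  0.   -1.46]
```

drive_tool(increments=[[[1,0,-25],[0,0,0],0.38],[[1,0,-25],[0,0,0],0.38],[[0,0,-18],[0,0,0],0.38],[[0,0,-6],[0,0,0],0.38],[[0,0,0],[0,0,0],0.38]])

```text
clock: 9.6
eef_pos: [0.5038, 0.2361, 0.0315]
tool_rot: [0.813, -0.583, -0.001, 0.0]
ft_force: [0.6, 0.5, -0.1]
grip_width: 0.0324
grasp_force: 0.0
```

drive_tool(increments=[[[-12,-2,0],[0,0,0],0.38],[[-12,-2,0],[0,0,0],0.38],[[-11,-4,0],[0,0,0],0.38],[[-11,-4,0],[0,0,0],0.38],[[-11,-6,0],[0,0,0],0.38],[[-10,-6,0],[0,0,0],0.38],[[-9,-8,0],[0,0,0],0.38],[[-9,-8,0],[0,0,0],0.38]])

```text
clock: 10.27
eef_pos: [0.4214, 0.1972, 0.0347]
tool_rot: [0.813, -0.582, 0.001, -0.003]
ft_force: [0.1, -0.2, -0.0]
grip_width: 0.0324
grasp_force: 0.0
```

```bash
python3 - <<'E'
from h import *
st();W=camera("wrist");knob(W,[.42,.2]);st()
E
```

```text
t 10.27 tcp [421.4 197.2  34.7] toolY -161.23 toolZ [ 0.005  0.003 -1.   ] w 32.4 gf 0.0 F [ 0.1 -0.2 -0. ] q [ 0.44  0.36 -0.4   0.81  0.   -1.46]
knob [256. 258.] [247.6 262.5] [ 233  234   29   56 1272] [0.4232 0.204  0.045 ]
t 10.32 tcp [418.6 195.2  34.1] toolY -161.27 toolZ [ 0.001  0.001 -1.   ] w 32.3 gf 0.0 F [-2.4 -1.1  0.1] q [ 0.44  0.36 -0.4   0.81  0.   -1.46]
```

The knob moved to about (0.423, 0.204), near its back stop. I'll lift off and go over the pad.

drive_tool(increments=[[[0,0,35],[0,0,0],0.45],[[0,0,35],[0,0,0],0.45],[[1,20,20],[0,0,-7.1],0.6],[[1,20,10],[0,0,-7.1],1],[[1,20,10],[0,0,-7.1],1],[[1,20,0],[0,0,-7.1],1],[[1,20,0],[0,0,-7.1],1],[[1,20,0],[0,0,-7.1],1]])

```text
clock: 10.98
eef_pos: [0.4271, 0.3183, 0.1449]
tool_rot: [-0.543, 0.84, 0.0, 0.003]
ft_force: [-1.0, 1.1, -0.3]
grip_width: 0.0852
grasp_force: 0.0
```

drive_tool(increments=[[[0,0,0],[0,0,-7.1],1],[[0,0,0],[0,0,-7.1],1],[[0,0,0],[0,0,-7.1],1],[[0,0,0],[0,0,-7.1],1],[[0,0,0],[0,0,-7.1],1],[[0,0,0],[0,0,-6.4],1],[[0,0,0],[0,0,0],1]])

```text
clock: 11.57
eef_pos: [0.4269, 0.3172, 0.1442]
tool_rot: [-0.209, 0.978, 0.0, 0.002]
ft_force: [-0.4, 0.2, 1.0]
grip_width: 0.0853
grasp_force: 0.0
```

```bash
cat >> h.py <<'E'
def padfit(c,x0,z=0):
    P=[[(a,b,h) for a,b in((.0225,-.04),(.0225,.04),(-.0225,.04),(-.0225,-.04),(.011,.0615),(-.011,.0615),(.011,-.0615),(-.011,-.0615)) for h in(z,z+.006)]]
    P.append(box(-.02,.02,-.042,.042,z,z+.011))
    for d in silhouettes("brake_pad",c):
        ys,xs=np.nonzero(d["region"])
        if np.hypot(*(np.array([xs.mean(),ys.mean()])-proj(c,[x0[0],x0[1],z])))<40: print("pad",d["conf"],fit(c,d["region"].astype(np.float32),P,x0))
E
python3 - <<'E'
from h import *
st();W=camera("wrist");T=camera("top");padfit(W,[.427,.318,.42-np.pi/2]);padfit(T,[.427,.318,.42-np.pi/2]);knob(W,[.42,.2]);knob(T,[.42,.2]);st()
E
```

```text
t 11.57 tcp [426.9 317.2 144.2] toolY 114.16 toolZ [ 0.004  0.002 -1.   ] w 85.3 gf 0.0 F [-0.4  0.2  1. ] q [ 0.64  0.35 -0.07  1.14 -0.    0.22]
pad 0.64 (array([ 0.41155751,  0.31234493, -1.24131102]), np.float64(-0.9162874221801758))
knob [133. 132.] [132.4 128.5] [117 120  33  19 464] [0.4177 0.1985 0.045 ]
knob [298. 208.] [223.1  42.7] [214  32  16  18 101] [0.7718 0.3493 0.045 ]
t 11.77 tcp [426.4 316.6 143.2] toolY 114.41 toolZ [ 0.002  0.    -1.   ] w 85.5 gf 0.0 F [ 0.1  0.7 -0.5] q [ 0.64  0.35 -0.07  1.14 -0.    0.21]
```

```bash
python3 - <<'E'
from h import *
W=camera("wrist")
d=[d for d in silhouettes("brake_pad",W) if 40<np.mean(np.nonzero(d["region"])[1])-0<450]
for q in d:
    ys,xs=np.nonzero(q["region"]);P=np.array([atz(W,x,y,.007)[:2]*1000 for x,y in zip(xs,ys)],np.float32)
    print(round(q["conf"],2),q["bbox"],len(xs),"minrect",cv2.minAreaRect(P),"mean",P.mean(0))
E
```

```text
0.86 [233.8, 107.3, 285.7, 224.1] 4977 minrect ((410.9534912109375, 312.8226318359375), (121.57769775390625, 47.0026741027832), 18.756553649902344) mean [407.9622  311.08066]
0.69 [281.7, 237.4, 348.0, 300.6] 3537 minrect ((495.0596008300781, 421.568115234375), (81.49092102050781, 77.79891204833984), 27.17646026611328) mean [495.38913 418.16907]
```

The pad is fully in view: centre (411, 312.7) mm, long axis at 18.8°. I'll align and descend.

drive_tool(increments=[[[-7,-2,-20],[0,0,-3],1],[[-8,-2,-25],[0,0,-2.5],0.8],[[0,0,-25],[0,0,0],0.75],[[0,0,-25],[0,0,0],0.75],[[0,0,-25],[0,0,0],0.75],[[0,0,-15],[0,0,0],0.75],[[0,0,0],[0,0,0],0.75],[[0,0,0],[0,0,0],0.75]])

```text
clock: 12.53
eef_pos: [0.4105, 0.3119, 0.0068]
tool_rot: [-0.164, 0.987, -0.001, -0.0]
ft_force: [-0.0, -0.3, -0.0]
grip_width: 0.0642
grasp_force: 0.0
```

```bash
python3 - <<'E'
from h import *
st();W=camera("wrist");padfit(W,[.411,.3125,.3295-np.pi/2]);st()
a=cv2.resize(W["image"],(768,576));cv2.imwrite("pics/h.png",a[...,::-1])
E
```

```text
t 12.53 tcp [410.5 311.9   6.8] toolY 108.83 toolZ [-0.    -0.002 -1.   ] w 64.2 gf 0.0 F [-0.  -0.3 -0. ] q [ 0.65  0.48 -0.28  0.8  -0.    0.32]
pad 0.71 (array([ 0.41144053,  0.312502  , -1.23288513]), np.float64(-0.9251638650894165))
t 12.63 tcp [412.  313.    8.6] toolY 108.82 toolZ [ 0.003  0.001 -1.   ] w 64.0 gf 0.0 F [-0.1  0.5  0.5] q [ 0.65  0.48 -0.28  0.8  -0.    0.32]
```

View pics/h.png

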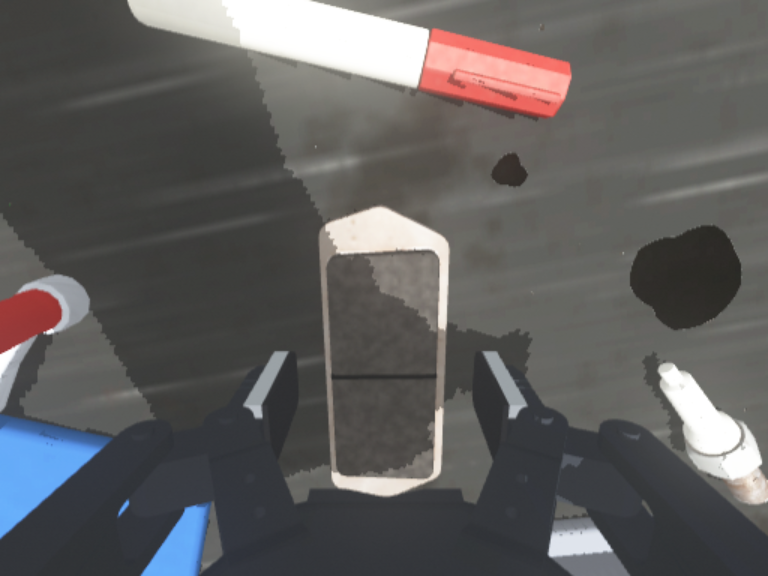

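The pad is centred between the fingers; its mid groove at (257,251) is level with the tips. Down 6 mm and close.

drive_tool(increments=[[[0,0,-4],[0,0,0],0.65],[[0,0,-3],[0,0,0],0.65],[[0,0,0],[0,0,0],0],[[0,0,0],[0,0,0],0],[[0,0,0],[0,0,0],0],[[0,0,0],[0,0,0],0],[[0,0,0],[0,0,0],0]])

```text
clock: 13.22
eef_pos: [0.4114, 0.3123, 0.0013]
tool_rot: [-0.163, 0.987, -0.0, 0.001]
ft_force: [-0.4, -1.1, 5.3]
grip_width: 0.0426
grasp_force: 60.4
```

drive_tool(increments=[[[0,0,15],[0,0,0],0],[[0,0,25],[0,0,0],0],[[0,0,30],[0,0,0],0],[[0,0,20],[0,0,0],0],[[0,0,0],[0,0,0],0]])

```text
clock: 13.63
eef_pos: [0.4135, 0.3143, 0.0945]
tool_rot: [-0.163, 0.987, 0.002, 0.004]
ft_force: [0.9, 0.1, -2.7]
grip_width: 0.0426
grasp_force: 61.4
```

```bash
python3 - <<'E'
from h import *
st();W=camera("wrist");S=camera("scene")
for z in (.088,.092): padfit(W,[.411,.3125,.3295-np.pi/2],z)
E
```

```text
t 13.63 tcp [413.5 314.3  94.5] toolY 108.81 toolZ [ 0.008  0.004 -1.   ] w 42.6 gf 61.4 F [ 0.9  0.1 -2.7] q [ 0.65  0.37 -0.19  1.   -0.    0.32]
pad 0.94 (array([ 0.4141435 ,  0.31470701, -1.21437702]), np.float64(-0.8991954922676086))
pad 0.94 (array([ 0.41339823,  0.31430662, -1.23331639]), np.float64(-0.9021552205085754))
```

The pad is held at its centre. I'll carry it to the stage, turning 75°.

drive_tool(increments=[[[12,-12,0],[0,0,6.9],0],[[12,-12,0],[0,0,6.9],0],[[12,-12,0],[0,0,6.9],0],[[12,-12,0],[0,0,6.9],0],[[12,-12,0],[0,0,6.9],0],[[12,-12,0],[0,0,6.9],0],[[12,-12,0],[0,0,6.9],0],[[12,-12,0],[0,0,6.9],0]])

```text
clock: 14.5
eef_pos: [0.5059, 0.215, 0.0878]
tool_rot: [-0.604, 0.797, 0.001, -0.002]
ft_force: [-0.5, 0.2, -3.5]
grip_width: 0.0423
grasp_force: 61.4
```

drive_tool(increments=[[[13,-13,0],[0,0,6.9],0],[[13,-13,0],[0,0,6.9],0],[[12,-12,0],[0,0,6.1],0],[[0,0,-20],[0,0,0],0],[[0,0,-20],[0,0,0],0],[[0,0,-10],[0,0,0],0],[[0,0,0],[0,0,0],0]])

```text
clock: 15.08
eef_pos: [0.5411, 0.1769, 0.0355]
tool_rot: [0.731, -0.683, -0.003, 0.004]
ft_force: [-0.2, -0.8, -3.4]
grip_width: 0.0427
grasp_force: 61.4
```

```bash
python3 - <<'E'
from h import *
st();W=camera("wrist");st();o=get_obs()
for d in silhouettes("clip_stage",W)[:2]: print(d["conf"],d["bbox"])
padfit(W,[.5464,.178,.0676],.038)
cv2.imwrite("pics/i.png",cv2.resize(W["image"],(768,576))[...,::-1])
R=np.array([[np.cos(.0676),-np.sin(.0676)],[np.sin(.0676),np.cos(.0676)]])
for s in([.035,.062,.018],[.035,.028,.018],[.035,-.028,.018],[.035,-.062,.018],[.005,.0685,.018],[.005,-.0685,.018],[.056,.086,.01],[-.056,.086,.01]):
    print(s,(proj(W,[*(R@np.array(s[:2])+[.5384,.1774]),s[2]])*1.5).round(0))
E
```

```text
t 15.08 tcp [541.1 176.9  35.5] toolY -176.1 toolZ [-0.009 -0.002 -1.   ] w 42.7 gf 61.4 F [-0.2 -0.8 -3.4] q [ 0.32  0.54 -0.09  0.95  0.   -1.32]
t 15.13 tcp [542.4 177.5  37.5] toolY -176.08 toolZ [-0.006 -0.001 -1.   ] w 42.9 gf 61.5 F [-0.3  0.2 -2.6] q [ 0.32  0.53 -0.09  0.95  0.   -1.32]
0.74 [159.3, 88.4, 505.0, 327.7]
pad 0.75 (array([0.54047203, 0.17594791, 0.08554011]), np.float64(-0.8821253776550293))
[0.035, 0.062, 0.018] [312. 471.]
[0.035, 0.028, 0.018] [308. 406.]
[0.035, -0.028, 0.018] [301. 283.]
[0.035, -0.062, 0.018] [296. 196.]
[0.005, 0.0685, 0.018] [377. 482.]
[0.005, -0.0685, 0.018] [376. 178.]
[0.056, 0.086, 0.01] [275. 500.]
[-0.056, 0.086, 0.01] [500. 499.]
```

View pics/i.png

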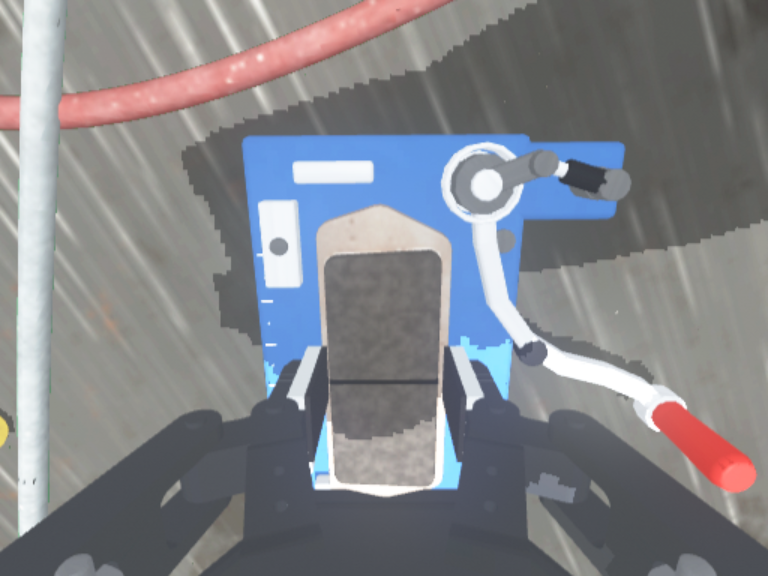

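The picture shows the land face at column 298–302 (rows 196–285), matching my stage fit. The pad is parallel to it, and the arm is drawn back. I'll move slightly forward and lower.

drive_tool(increments=[[[2,0,-8],[0,0,0],0],[[2,1,-8],[0,0,0],0],[[0,0,-3],[0,0,0],0],[[0,0,0],[0,0,0],0],[[0,0,0],[0,0,0],0]])

```text
clock: 15.65
eef_pos: [0.5487, 0.1793, 0.0211]
tool_rot: [0.731, -0.683, -0.0, -0.0]
ft_force: [-0.1, -0.1, -3.1]
grip_width: 0.0426
grasp_force: 61.5
```

```bash
python3 - <<'E'
from h import *
st();W=camera("wrist");st()
E
```

```text
t 15.65 tcp [548.7 179.3  21.1] toolY -176.08 toolZ [ 0.     0.001 -1.   ] w 42.6 gf 61.5 F [-0.1 -0.1 -3.1] q [ 0.32  0.56 -0.1   0.91  0.   -1.32]
t 15.7 tcp [549.  179.3  21.4] toolY -176.09 toolZ [ 0.001  0.001 -1.   ] w 42.4 gf 61.5 F [ 0.3  0.3 -2.6] q [ 0.32  0.56 -0.1   0.91  0.   -1.32]
```

drive_tool(increments=[[[-3,-1,-2],[0,0,0],0],[[0,0,-3],[0,0,0],0],[[0,0,-2],[0,0,0],0],[[0,0,-1],[0,0,0],0],[[0,0,0],[0,0,0],0]])

```text
clock: 16.12
eef_pos: [0.5458, 0.1782, 0.0131]
tool_rot: [0.731, -0.683, -0.0, -0.0]
ft_force: [-0.3, 0.2, -3.7]
grip_width: 0.0425
grasp_force: 61.4
```

drive_tool(increments=[[[0,0,-1],[0,0,0],0],[[0,0,0],[0,0,0],0]])

```text
clock: 16.28
eef_pos: [0.5461, 0.1783, 0.0123]
tool_rot: [0.731, -0.683, -0.0, -0.001]
ft_force: [-0.7, 0.1, -2.9]
grip_width: 0.0423
grasp_force: 61.4
```

drive_tool(increments=[[[0,0,-1],[0,0,0],0],[[0,0,-0.5],[0,0,0],0],[[0,0,0],[0,0,0],0]])

```text
clock: 16.53
eef_pos: [0.5463, 0.1784, 0.0115]
tool_rot: [0.731, -0.683, 0.0, -0.001]
ft_force: [-0.6, -0.1, 0.6]
grip_width: 0.0425
grasp_force: 62.2
```

Seated on the plate. Open a little and lift off.

drive_tool(increments=[[[0,0,0],[0,0,0],0.66],[[0,0,0],[0,0,0],0.66],[[0,0,0],[0,0,0],0.66],[[0,0,5],[0,0,0],0.66],[[0,0,20],[0,0,0],0.66],[[0,0,35],[0,0,0],0.66],[[0,0,35],[0,0,0],0.66],[[0,0,10],[0,0,0],0.3]])

```text
clock: 17.2
eef_pos: [0.5493, 0.1794, 0.1221]
tool_rot: [0.731, -0.683, 0.002, -0.005]
ft_force: [1.0, -0.0, 0.2]
grip_width: 0.0455
grasp_force: 0.0
```

```bash
python3 - <<'E'
from h import *
st();W=camera("wrist");padfit(W,[.5464,.178,.0676],.01);knob(W,[.418,.198])
E
```

```text
t 17.2 tcp [549.3 179.4 122.1] toolY -176.09 toolZ [ 0.01   0.004 -1.   ] w 45.5 gf 0.0 F [ 1.  -0.   0.2] q [ 0.32  0.45  0.02  1.13  0.   -1.32]
pad 0.86 (array([0.54570415, 0.17926319, 0.07225582]), np.float64(-0.9245074987411499))
knob [408. 231.] [405.3 228.7] [391 216  35  31 453] [0.421  0.1961 0.045 ]
```

The pad is released at stage x of about 7.4 mm, within 5 mm of the edge, and parallel to it. Now to the knob, above it first.

drive_tool(increments=[[[-32,5,0],[0,0,4.2],0.42],[[-32,5,0],[0,0,4.2],0.42],[[-32,5,0],[0,0,4.2],0.42],[[-32,5,0],[0,0,4.2],0.42],[[0,0,-10],[0,0,0],0.42],[[0,0,0],[0,0,0],0.42]])

```text
clock: 17.8
eef_pos: [0.4143, 0.1974, 0.1033]
tool_rot: [0.823, -0.568, -0.002, 0.002]
ft_force: [0.1, -0.3, -0.1]
grip_width: 0.036
grasp_force: 0.0
```

```bash
python3 - <<'E'
from h import *
st();W=camera("wrist");knob(W,[.418,.198]);st()
E
```

```text
t 17.8 tcp [414.3 197.4 103.3] toolY -159.19 toolZ [-0.005 -0.001 -1.   ] w 36.0 gf 0.0 F [ 0.1 -0.3 -0.1] q [ 0.44  0.27 -0.32  0.99  0.   -1.49]
knob [250. 207.] [250.5 207.5] [241 192  20  31 472] [0.4177 0.1984 0.045 ]
t 17.85 tcp [416.1 197.7 104.2] toolY -159.25 toolZ [-0.003 -0.    -1.   ] w 35.7 gf 0.0 F [ 0.2 -0.4 -0.4] q [ 0.44  0.27 -0.31  0.99  0.   -1.49]
```

drive_tool(increments=[[[1,1,-25],[0,0,0],0.42],[[0,0,-25],[0,0,0],0.42],[[0,0,-16],[0,0,0],0.42],[[0,0,-6],[0,0,0],0.42],[[0,0,0],[0,0,0],0.42]])

```text
clock: 18.27
eef_pos: [0.4183, 0.1985, 0.032]
tool_rot: [0.822, -0.569, -0.001, 0.001]
ft_force: [-0.5, -0.1, -0.1]
grip_width: 0.0359
grasp_force: 0.0
```

drive_tool(increments=[[[9,8,0],[0,0,0],0.42],[[9,8,0],[0,0,0],0.42],[[10,6,0],[0,0,0],0.42],[[11,5,0],[0,0,0],0.42],[[11,4,0],[0,0,0],0.42],[[11,3,0],[0,0,0],0.42],[[6,1,0],[0,0,0],0.42],[[0,0,0],[0,0,0],0.42]])

```text
clock: 18.93
eef_pos: [0.4887, 0.235, 0.035]
tool_rot: [0.822, -0.569, 0.001, -0.002]
ft_force: [0.7, 0.2, 0.7]
grip_width: 0.0364
grasp_force: 0.0
```

```bash
python3 - <<'E'
from h import *
st();W=camera("wrist");knob(W,[.484,.233]);padfit(W,[.5504,.178,.0676],.01);st()
E
```

```text
t 18.93 tcp [488.7 235.   35. ] toolY -159.33 toolZ [ 0.004  0.003 -1.   ] w 36.4 gf 0.0 F [0.7 0.2 0.7] q [ 0.45  0.48 -0.19  0.89  0.   -1.48]
knob [265. 252.] [260.  254.1] [ 246  226   29   55 1239] [0.4858 0.2349 0.045 ]
pad 0.82 (array([0.55112823, 0.17612047, 0.07018332]), np.float64(-0.9596675038337708))
t 19.03 tcp [486.5 234.2  34.4] toolY -159.32 toolZ [ 0.001  0.002 -1.   ] w 36.0 gf 0.0 F [-0.5 -0.3 -0.1] q [ 0.45  0.48 -0.19  0.89  0.   -1.48]
```

The knob sits at the expected shut position and the pad has moved home. I'll withdraw and check.

drive_tool(increments=[[[0,0,20],[0,0,0],0.42],[[0,0,30],[0,0,0],0.42],[[0,0,35],[0,0,0],0.42],[[-10,0,30],[0,0,0],0.42],[[-10,0,20],[0,0,0],0.42],[[0,0,0],[0,0,0],0.42],[[0,0,0],[0,0,0],0.42]])

```text
clock: 19.62
eef_pos: [0.4663, 0.2345, 0.1707]
tool_rot: [0.823, -0.568, 0.001, -0.002]
ft_force: [-0.2, 0.4, -0.9]
grip_width: 0.036
grasp_force: 0.0
```

```bash
python3 - <<'E'
from h import *
st();W=camera("wrist");T=camera("top");knob(W,[.484,.233]);padfit(W,[.5504,.178,.0676],.01)
a=cv2.resize(W["image"],(480,360));b=cv2.resize(T["image"][90:290,160:337],(318,360));cv2.imwrite("pics/j.png",np.hstack([a,b])[...,::-1])
E
```

```text
t 19.62 tcp [466.3 234.5 170.7] toolY -159.28 toolZ [ 0.004  0.003 -1.   ] w 36.0 gf 0.0 F [-0.2  0.4 -0.9] q [ 0.47  0.31 -0.06  1.2   0.   -1.47]
knob [240. 177.] [237.2 177.4] [229 168  16  20 230] [0.4865 0.2348 0.045 ]
pad 0.92 (array([0.55137079, 0.17864256, 0.06863513]), np.float64(-0.9239940643310547))
```

View pics/j.png

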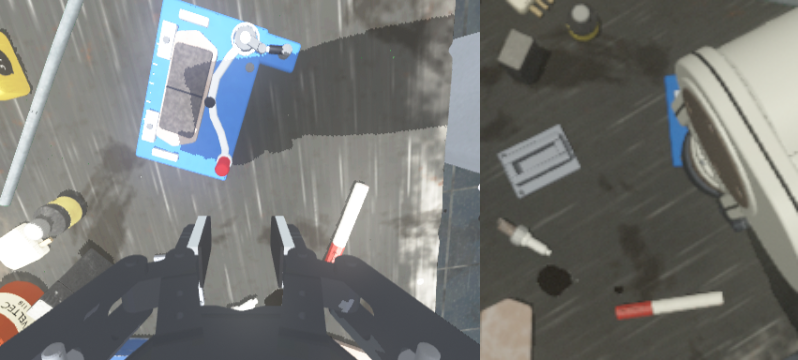

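The picture shows the pad flush on the lands between the posts at (190,87), lining up. The arm's nose is against the middle of its side at (210,102), the knob is at the shut position (222,165), and the bystanders I can see haven't moved.

```bash
python3 -c "from workcell import *;print(job_done())"
```

```text
the job is handed in; nothing more can be done
None
```

The job is handed in at about 20 s of 72: the small pad lies flat in the stage, lining up and flush against the steel edge to within the 1–2 mm I can measure, the arm has sprung shut on it, and the robot is clear; I went nowhere near the bottle, marker, spark plug or case.

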